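# Hold a filter slider in the bench photometer

## Robot

A 7-joint arm with a two-finger parallel gripper is mounted at the origin on a cart in front of the work surface, level with it; the furniture and walls round the work are solid. World frame = base frame: x ahead of the robot, y to its left, z up, the work surface at z = 0. Lengths are in m, angles in rad, forces in N, time in s.
With the tool pointing down it reaches from about 0.4 to 0.9 m from the base axis. Payload 5.5 kg.
Tool frame: the origin (TCP) lies at the very end of the fingers, on their centre line; the grasp point (between the pads) lies 19 mm behind it; z points along the fingers, y is the line along which they close (so a half turn about z gives the same grasp; the last joint's range is limited). The gripper opens to 92 mm and grips with 3 to 60 N. Pads are 19 mm wide; open, the fingers measure 130 mm over their backs; the gripper's body (75 mm by 190 mm) begins 47 mm behind the grasp point.
Start: joints at [-0.93, 0.501, -0.427, 1.55, 0.221, 1.138, -0.21], TCP at [0.24, 0.604, 0.202] pointing down, gripper open.
Joint ranges: [-2.88, 2.88], [-0.31, 2.03], [-1.54, 1.56], [0.2, 2.42], [-1.41, 4.55], [0.19, 2.02], [-2.57, 2.57]. Speed limits (rad/s): [2.57, 2.57, 3.14, 3.14, 3.14, 3.14, 3.14].

## Interface

Orientations are given as a rotation vector (axis times angle).
In Python, from cell import arm gives the robot as it stands.
- The arm moves only by the tool carry_out, never from a script. Its argument "motion" is a list of rows, each an object with "translation": the shift along the tool's x, y, z in mm, a list of three; "delta_rot": the turn, a rotation vector about the tool's x, y, z in rad, a list of three. A call has 1 to 8 rows; each row is the pose to reach, as a shift and turn from the pose commanded when the call began, along the tool's axes at that moment; what a row does not reach only later rows make up. A row lasts 1/12 s, in which the tool goes at most 41.7 mm and 7.16 degrees, less where a joint would pass 70% of its speed; a pose out of reach is approached as far as the arm can. A call with a gripper value outside its range is refused whole. "gripper" is the opening, from 0 (shut) to 1 (fully open), set as the call begins (left out, the last holds). The fingers move at their own pace and stop on an object; the grip force is fixed at half the most. Time passes only in rows, so rows that repeat a pose let the fingers close. It gives the time, the measured TCP pose, the force, the opening and the grip force at its end, in the units of the state.
- arm.state(): the state, without advancing time (a new reading comes with each control period).
- arm.snapshot(name): name is "scene" or "top" or "wrist"; returns a dict with "image" (400x640x3 uint8, red, green, blue), "fx", "fy", "cx", "cy" (pixels), "k1" (the pictures are not rectified: a ray, as slopes to the right and down, at radius r is drawn at 1 + k1 r^2 times it, then the intrinsics apply), "eye" and "orientation" of the camera in the world. Camera axes: x right, y up, looking along -z (the intrinsics and any distortion apply to the point x, -y, -z); pixel columns grow to the right and rows downward; lengths in m; the calibration is good to about 2 mm. A picture is of the moment at which its call begins. There is no depth.
- arm.sign_off(): hands the job in; it is judged then, once.
The state is a dict: "clock": time; "qpos": joint angles; "joint_velocities": joint speeds; "tau": joint torques, N m; "position": TCP position; "tcp_rot": TCP orientation; "contact_force": force on the tool from outside, world axes, zero at the start; "moment": the same for the moment, N m; "finger_gap": finger opening in m; "grasp_force": force on a finger pad.
Only numpy, scipy, OpenCV 4.12 (cv2) and the standard library are available. Lean on these libraries where they do the work, as an engineer would, in place of code of your own. Each camera call takes 0.05 s, during which the arm holds its last target. There are 200 camera calls.

## Task

Have the square-windowed filter slider read in the bench photometer: slide the dust cover fully open so that the slot in the deck is bare, take the slider with the square window out of the rack, and pass its blade down through the slot, pushing the sprung dark shutter down, until the slider's shoulder is flush on the deck. The spring pushes it out again when it is let go, so finish while still gripping the slider and holding it fully down in the slot. Leave the two sliders with round windows in the rack and do not shift the small carton, the hand counter or the stacked dishes beside the work.

Things in the scene. Friction and masses are not known exactly. Their poses are not given: they have to be found in the camera images.
- photometer: Bench photometer, fixed: white shell 137 (x) x 158 (y) mm with a grey deck on top, 80 mm above the origin, and a tilted display in front. Origin under its middle; z up, its front faces its own -x, y runs along the slot. Two rails (4 mm wide, 5 mm high, along y, centrelines 16.8 mm either side of the slot's) guide the dust cover.
- slot (a point): Centre of the slot's mouth, at deck height; axes as the photometer's. The slot is 12 mm (x) by 42 mm (y), a straight shaft down into the housing, 2 mm wider and longer than a slider's blade. 36 mm below the mouth lies the sprung dark shutter.
- dust_cover (a joint): Sliding aluminium dust cover, 56 mm long (y) and 4 mm high, on the deck between the rails. 0 = closed, centred over the slot; grows to 0.062 m as it is slid along the photometer's +y, where the slot and the seat of the shoulder are clear. It stays where it is left (about 1.5 N of friction).
- cover_grip (a point): Middle of the black ridge on the dust cover by which it is slid: 14 mm (x) x 18 mm (y) x 18 mm high, 13 mm above the deck at this point, ridge from 4 to 22 mm above the deck; moves with the cover.
- dark_shutter (a joint): Sprung dark shutter inside the slot, pushed straight down by the foot of a slider's blade. 0 = up (its top 36 mm below the deck), 0.026 m when a slider is fully home, stop at 0.028. Its spring pushes up with 2.4 N at 0 and 6.6 N at 0.026; the weight of a slider alone does not press it down.
- slider_square: Filter slider with a square window (22 mm), upright in the rack, 60 to 130 g. Origin at the centre of the blade's foot, z up, x through its thickness, y along its width (same when turned half round). Blade 10 (x) x 40 (y) mm, 62 mm long, its last 6 mm tapered by 2 mm a side. Black handle 14 mm thick (x) x 34 mm wide, 68 to 104 mm above the origin, to be gripped across its thickness.
- shoulder (a point): Centre of the underside of the square-windowed slider's shoulder, 62 mm above that slider's origin. The shoulder, 18 (x) x 54 (y) x 6 mm, sits between blade and handle; fully home, its underside lies on the photometer's deck.
- slider_round_1: Filter slider with a round window (24 mm) in the rack, otherwise like the square one.
- slider_round_2: The other filter slider with a round window, likewise.
- rack: Grey rack with white ends, fixed, 54 (x) x 214 (y) mm, 28 mm high (ends 34 mm). Origin at the centre of its underside. Three slots side by side along its y, 66 mm apart, each 12 x 42 mm and 24 mm deep, hold the sliders upright with their feet 4 mm above the worktop; any slider may be in any slot.
- coverslip_box: Small white and blue carton, 42 x 62 x 24 mm; to be left alone. Origin at the centre of its underside.
- tally_counter: Chromed hand counter, 49 x 46 x 26 mm; to be left alone. Origin at the centre of its underside.
- dish_1: Lower of two stacked petri dishes, 62 mm across, 15 mm high; to be left alone. Origin at the centre of its underside.
- dish_2: Upper of the two stacked petri dishes, the same size; to be left alone.
Mind the look-alikes: they are no part of the job. Leave any red look-alike of the slider_square alone.

How it is judged:
On the way, in this order (a step that is already met when the one before it is completed fails the run):
1. the dust cover is slid fully open (value of joint dust_cover above 0.055 m), for 0.2 s.
2. the square-windowed slider is lifted clear of the rack (height (world z) of slider_square above 0.035 m and contact force between the fingers and slider_square above 1 N), for 0.1 s.
3. its blade is in the slot (z of slider_square in the frame of slot below -0.015 m and horizontal distance between slider_square and slot below 0.006 m), for 0.1 s.
At the end, for the whole second after the job is handed in: The square-windowed slider is gripped by its handle, upright in the slot (0.06 rad) and still, shoulder within 3 mm of the deck and 4 mm of the slot's centre, the dark shutter down by over 22.5 mm; the dust cover is open; the round-windowed sliders stand in the rack (z of shoulder in the frame of slot below 0.003 m and horizontal distance between shoulder and slot below 0.004 m and angle between the z axis of slider_square and the z axis of photometer, either way round below 0.06 rad and value of joint dark_shutter above 0.0225 m and contact force between the fingers and slider_square above 2 N and z of the grasp point in the frame of slider_square below 0.118 m and linear speed of slider_square below 0.02 m/s and value of joint dust_cover above 0.05 m and distance between each of slider_round_1, slider_round_2 and rack below 0.08 m and angle between each of slider_round_1, slider_round_2's own z axis and vertical below 0.15 rad); the arm keeps its last pose, push and grip.
It fails at once if a round-windowed slider is pulled from its place (distance of any of slider_round_1, slider_round_2 from where it was at the start of the episode above 0.02 m).
It fails at once if a bystander is shifted (distance of any of coverslip_box, tally_counter, dish_1, dish_2 from where it was at the start of the episode above 0.03 m).
It also fails if it takes over 51 s, if anything falls off the work surface, if the arm or the gripper's body presses on something with over 40 N, if the wrist force passes 120 N, or if a joint passes its speed limit or range.

## Working session

There is one attempt and no reset: what is moved stays moved. The work goes in short steps, Python scripts to look and compute and a tool call to move; the robot and the scene stay as the last step left them, time stands still between calls to the robot, and variables do not carry over. Pictures are saved under pics/ and viewed, at most 10 in all, crops included, and the job is handed in when it is done.

Besides the shell and the picture viewer there is one more tool, called after "Call:" as name(argument=value, ...) on one line, values as JSON. carry_out: Moves the arm, as the interface text tells. Its arguments: {"type":"object","properties":{"motion":{"type":"array","items":{"type":"object","properties":{"translation":{"type":"array","items":{"type":"number"}},"delta_rot":{"type":"array","items":{"type":"number"}}}}},"gripper":{"type":"number"}},"required":["motion"]}

```bash
mkdir -p pics
cat > h.py <<'E'
import numpy as np, cv2
from scipy.spatial.transform import Rotation as R
from cell import arm
def snap(n,f=None):
    s=arm.snapshot(n)
    if f: cv2.imwrite('pics/'+f,cv2.cvtColor(s['image'],cv2.COLOR_RGB2BGR))
    return s
def camR(s):
    o=np.array(s['orientation'],float)
    return o if o.shape==(3,3) else (R.from_rotvec(o).as_matrix() if o.size==3 else R.from_quat(o).as_matrix())
def ray(s,u,v):
    K=np.array([[s['fx'],0,s['cx']],[0,s['fy'],s['cy']],[0,0,1]]);
    p=cv2.undistortPoints(np.array([[[u,v]]],float),K,np.array([s['k1'],0,0,0.]))[0,0]
    d=camR(s)@np.array([p[0],-p[1],-1]); return np.array(s['eye'],float),d/np.linalg.norm(d)
def onz(s,u,v,z):
    e,d=ray(s,u,v); return e+d*(z-e[2])/d[2]
def tri(s1,p1,s2,p2):
    e1,d1=ray(s1,*p1);e2,d2=ray(s2,*p2)
    t=np.linalg.lstsq(np.c_[d1,-d2],e2-e1,rcond=None)[0]
    a,b=e1+t[0]*d1,e2+t[1]*d2
    return (a+b)/2,np.linalg.norm(a-b)
E
python3 - <<'E'
from h import *
for n in('scene','top','wrist'):
    s=snap(n,n+'0.png'); print(n,{k:v for k,v in s.items() if k!='image'})
print(arm.state())
E
```

```text
scene {'fx': 410.89395175988244, 'fy': 410.89395175988244, 'cx': 309.3293792268453, 'cy': 202.1064374264221, 'k1': -0.04156247131355177, 'eye': array([ 0.05001235, -0.27750872,  0.7106808 ]), 'orientation': array([ 0.77279043, -0.34412908, -0.73585143])}
top {'fx': 461.6580727526377, 'fy': 461.6580727526377, 'cx': 318.1325098303786, 'cy': 199.81456144754253, 'k1': -0.11018252028101534, 'eye': array([0.29293346, 0.19554792, 1.267293  ]), 'orientation': array([ 0.18520433, -0.1662893 , -1.41674813])}
wrist {'fx': 330.8017763812184, 'fy': 330.8017763812184, 'cx': 324.0373305200847, 'cy': 195.72716762941621, 'k1': 0.009593531439560503, 'eye': array([0.16647463, 0.63364426, 0.38357436]), 'orientation': array([-0.26048561, -0.17378445,  1.18505472])}
{'clock': 0.15, 'qpos': array([-0.92980801,  0.50165542, -0.42679996,  1.55120291,  0.22081572,
        1.13829089, -0.21027882]), 'joint_velocities': array([-0.00032613, -0.00487233,  0.00100421, -0.00379965, -0.00090112,
        0.00022186, -0.00122133]), 'tau': array([-5.95394697e-03, -5.67104673e+01, -5.82515180e+00, -2.79459250e+01,
       -6.87400158e-02,  2.64913787e-02,  9.78334128e-05]), 'position': array([0.23959972, 0.60361008, 0.20070261]), 'tcp_rot': array([-5.89782361e-01, -3.08540985e+00,  2.31552617e-03]), 'contact_force': array([-0.38282463,  0.11284222,  0.16380554]), 'moment': array([ 0.02955185, -0.01903451,  0.0144298 ]), 'grasp_force': 0.0, 'finger_gap': 0.09211585310308236}
```

View pics/scene0.png

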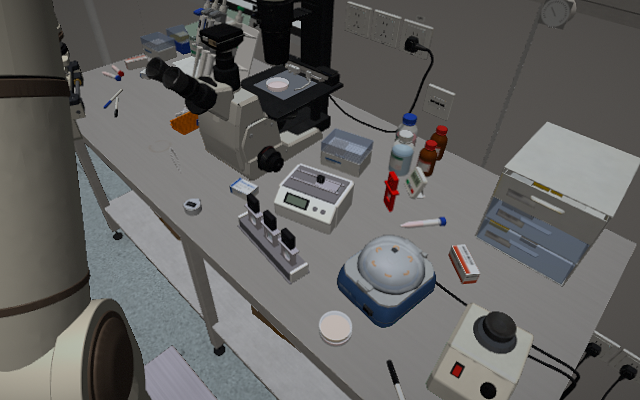

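View pics/top0.png

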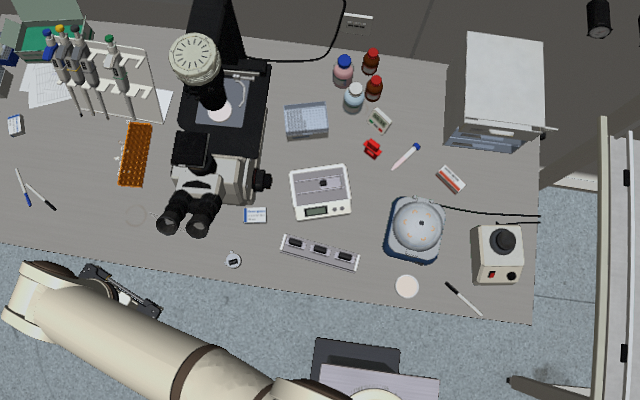

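The scene view shows the photometer at about (315,195), the rack with three sliders at (272,240), and a red look-alike at (391,190). In the top view they are at (320,192), (320,252) and (372,149). I'll zoom in on both.

Run:
```python
import cv2,numpy as np
a=cv2.imread('pics/scene0.png')[155:285,230:360]; b=cv2.imread('pics/top0.png')[155:275,270:370]
a=cv2.resize(a,None,fx=3,fy=3,interpolation=2); b=cv2.resize(b,None,fx=4,fy=4,interpolation=2)
c=np.zeros((480,800,3),np.uint8); c[:390,:390]=a; c[:480,400:800]=b
cv2.imwrite('pics/z.png',c)
```

```text
(no output)
```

View pics/z.png

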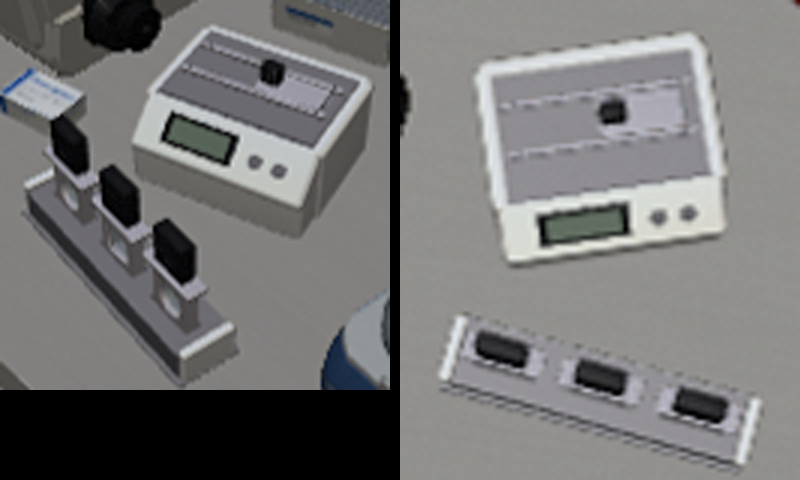

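Run:
```python
from h import *
sc=snap('scene');tp=snap('top')
T=lambda x,y:(270+(x-400)/4-.4,155+y/4-.4)
S=lambda x,y:(230+x/3-.3,155+y/3-.3)
for n,a,b in [('ridge',(612,103),(270,63)),('hL',(502,345),(67,125)),('hM',(601,372),(117,175)),('hR',(700,400),(174,229)),
 ('pTL',(482,68),(213,28)),('pTR',(700,36),(370,82)),('dispBL',(541,243),(168,149)),('rackL',(460,318),(57,175)),('rackR',(755,400),(230,328)),('railNearR',(695,131),(320,113)),('railFarR',(687,78),(340,91))]:
    p,g=tri(tp,T(*a),sc,S(*b)); print(n,p.round(4),round(g*1000,1))
for n,a,z in [('carton',(255,215),.024),('counter',(232,260),.026),('dish',(407,286),.03),('covL',(270+50,0),0)]: print(n,onz(tp,*a,z).round(3))
for q in [(602,83),(602,140),(685,78),(685,130),(500,105),(515,158),(695,131)]: print('deck',q,onz(tp,*T(*q),.082).round(4))
st=arm.state(); print(R.from_rotvec(st['tcp_rot']).as_matrix().round(3))
```

```text
ridge [0.615  0.2271 0.0985] 3.0
hL [0.4458 0.272  0.109 ] 1.1
hM [0.438  0.2078 0.1084] 1.4
hR [0.4306 0.1431 0.108 ] 0.7
pTL [0.6359 0.3164 0.0719] 2.6
pTR [0.6779 0.1751 0.0736] 1.4
dispBL [0.53   0.2601 0.0377] 3.8
rackL [0.4671 0.3122 0.0174] 12.5
rackR [0.4454 0.1028 0.0262] 0.3
railNearR [0.6088 0.1694 0.0859] 0.0
railFarR [0.6454 0.1798 0.0802] 1.0
carton [0.512 0.398 0.024]
counter [0.381 0.437 0.026]
dish [ 0.38  -0.036  0.03 ]
covL [1.238 0.323 0.   ]
deck (602, 83) [0.6334 0.2352 0.082 ]
deck (602, 140) [0.5946 0.2295 0.082 ]
deck (685, 78) [0.6451 0.1809 0.082 ]
deck (685, 130) [0.6095 0.176  0.082 ]
deck (500, 105) [0.6084 0.3001 0.082 ]
deck (515, 158) [0.574  0.2846 0.082 ]
deck (695, 131) [0.6098 0.1694 0.082 ]
[[-0.929  0.369 -0.   ]
 [ 0.369  0.929 -0.001]
 [ 0.    -0.001 -1.   ]]
```

View pics/wrist0.png

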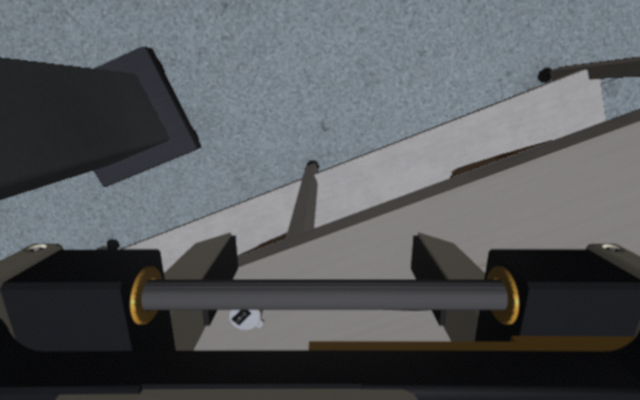

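The wrist view only shows floor and bench edge, with the tally counter at (245,317). Next I work out the camera mounting, the clearance to the microscope and the first move.

```bash
cat >> h.py <<'E'
def go(x,y,z,yaw):
    "yaw: world angle of tool y from world +y"
    st=arm.state(); M=R.from_rotvec(st['tcp_rot']).as_matrix(); p=np.array(st['position'])
    c,s=np.cos(yaw),np.sin(yaw)
    ty=np.array([-s,c,0]); tz=np.array([0,0,-1.]); tx=np.cross(ty,tz)
    T=np.c_[tx,ty,tz]
    tr=M.T@(np.array([x,y,z])-p)*1000; rv=R.from_matrix(M.T@T).as_rotvec()
    print('pos',p.round(4),'yaw',round(float(np.arctan2(-M[0,1],M[1,1])),4),'t',round(st['clock'],2),'F',st['contact_force'].round(1),'gap',round(st['finger_gap'],4))
    print('-> trans',tr.round(1),'rot',rv.round(4),'rows',max(np.linalg.norm(tr)/41.7,np.degrees(np.linalg.norm(rv))/7.16).round(1))
E
python3 - <<'E'
from h import *
w=snap('wrist');sc=snap('scene');tp=snap('top');st=arm.state()
M=R.from_rotvec(st['tcp_rot']).as_matrix()
print('cam in tool',(M.T@camR(w)).round(3),M.T@(w['eye']-st['position']))
for n,a,b in[('knob',(264,181),(269,160)),('eyeR',(200,230),(178,86)),('eyeL',(170,228),(155,68)),('stagecorner',(262,142),(330,97))]:
    p,g=tri(tp,a,sc,b);print(n,p.round(3),g.round(3))
go(.36,.28,.25,-1.27)
E
```

```text
cam in tool [[ 0.001  0.957  0.291]
 [ 1.    -0.001  0.001]
 [ 0.001  0.291 -0.957]] [ 0.07900596  0.00058858 -0.18263244]
knob [0.596 0.385 0.07 ] 0.008
eyeR [0.416 0.459 0.312] 0.008
eyeL [0.405 0.516 0.335] 0.003
stagecorner [0.692 0.345 0.224] 0.102
pos [0.2397 0.6041 0.2014] yaw -0.3778 t 0.4 F [-0.  -0.1  1.3] gap 0.0919
-> trans [-231.4 -256.9  -48.6] rot [-3.000e-04  0.000e+00  8.922e-01] rows 8.4
```

Call:
carry_out(motion=[{"translation":[-203,-268,-48],"delta_rot":[0,0,0]},{"translation":[-203,-268,-48],"delta_rot":[0,0,0]},{"translation":[-203,-268,-48],"delta_rot":[0,0,0]},{"translation":[-203,-268,-48],"delta_rot":[0,0,0]},{"translation":[-203,-268,-48],"delta_rot":[0,0,0]},{"translation":[-203,-268,-48],"delta_rot":[0,0,0.12]},{"translation":[-203,-268,-48],"delta_rot":[0,0,0.24]},{"translation":[-203,-268,-48],"delta_rot":[0,0,0.36]}])

```text
clock: 1.07
position: [0.3281, 0.2843, 0.2492]
tcp_rot: [1.141, 2.927, 0.001]
contact_force: [1.5, -0.2, 0.8]
finger_gap: 0.0917
grasp_force: 0.0
```

```bash
python3 -c "
from h import *
go(.5,.2,.25,-1.27)"
```

```text
pos [0.3281 0.2843 0.2492] yaw -0.7436 t 1.07 F [ 1.5 -0.2  0.8] gap 0.0917
-> trans [-183.6   54.3   -0.8] rot [ 1.000e-03 -3.000e-04  5.264e-01] rows 4.6
```

Call:
carry_out(motion=[{"translation":[-40,12,0],"delta_rot":[0,0,0.12]},{"translation":[-80,24,0],"delta_rot":[0,0,0.24]},{"translation":[-120,36,0],"delta_rot":[0,0,0.36]},{"translation":[-160,48,0],"delta_rot":[0,0,0.48]},{"translation":[-184,54,0],"delta_rot":[0,0,0.525]},{"translation":[-184,54,0],"delta_rot":[0,0,0.525]},{"translation":[-184,54,0],"delta_rot":[0,0,0.525]}])

```text
clock: 1.65
position: [0.5013, 0.2012, 0.2482]
tcp_rot: [-1.858, -2.533, 0.001]
contact_force: [-0.5, -0.1, -0.0]
finger_gap: 0.092
grasp_force: 0.0
```

```bash
python3 -c "
from h import *
s=snap('wrist','w1.png'); go(.5,.2,.25,-1.27); np.savez('w1.npz',**s)"
```

```text
pos [0.5    0.2025 0.2483] yaw -1.2626 t 1.7 F [-0.7 -0.1  0.1] gap 0.0916
-> trans [-2.4 -0.7 -1.7] rot [-0.001  -0.0005  0.0074] rows 0.1
```

View pics/w1.png

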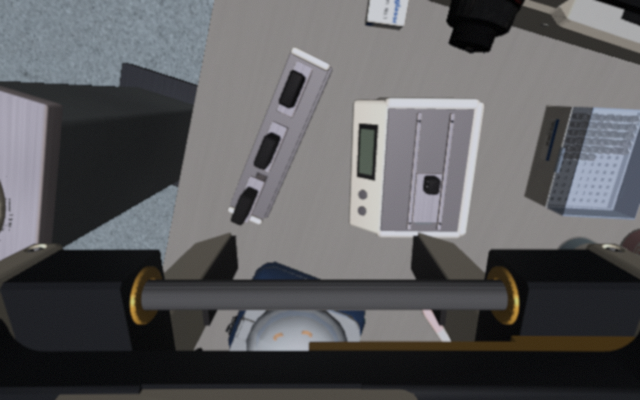

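The wrist view shows the ridge at (431,185), rails from (416,115) to (410,228) and (452,115) to (444,228), and handles at (292,88), (267,152) and (243,205). I'll measure these by mask.

Run:
```python
from h import *
s=snap('wrist'); im=s['image']; g=im.max(2)
tp=snap('top'); gt=tp['image'].max(2)
def blobs(g,x0,x1,y0,y1,t,lo,hi):
    m=np.zeros_like(g);m[y0:y1,x0:x1]=(g[y0:y1,x0:x1]<t)*255
    n,l,st,c=cv2.connectedComponentsWithStats(m); return [(c[i].round(1),st[i]) for i in range(1,n) if lo<st[i][4]<hi]
W=blobs(g,420,445,165,205,60,30,900)+blobs(g,225,315,60,230,60,100,1500)
print(W)
for i,(c,st) in enumerate(W):
    for z in (.1,.105): print(c,z,onz(s,*c,z).round(4))
# rails: bright pixels on deck
for r in range(120,225,15):
    row=g[r,395:465].astype(int); print(r,row.tolist() if r in(120,210) else '')
```

```text
[(array([431.9, 186.4]), array([425, 178,  15,  18, 236], dtype=int32)), (array([292.9,  90.8]), array([281,  73,  25,  36, 528], dtype=int32)), (array([267.4, 151.9]), array([255, 135,  26,  36, 497], dtype=int32)), (array([244.5, 206.9]), array([232, 189,  26,  37, 477], dtype=int32))]
[431.9 186.4] 0.1 [0.6098 0.2258 0.1   ]
[431.9 186.4] 0.105 [0.6078 0.2266 0.105 ]
[292.9  90.8] 0.1 [0.4463 0.2728 0.1   ]
[292.9  90.8] 0.105 [0.4468 0.2729 0.105 ]
[267.4 151.9] 0.1 [0.4382 0.2087 0.1   ]
[267.4 151.9] 0.105 [0.4387 0.2098 0.105 ]
[244.5 206.9] 0.1 [0.4301 0.1448 0.1   ]
[244.5 206.9] 0.105 [0.4308 0.1468 0.105 ]
120 [140, 137, 139, 140, 139, 138, 140, 139, 139, 138, 137, 139, 137, 138, 137, 138, 138, 138, 137, 137, 135, 127, 116, 130, 160, 170, 160, 146, 137, 136, 134, 137, 135, 135, 137, 134, 136, 135, 135, 134, 134, 135, 136, 136, 134, 135, 134, 132, 134, 133, 132, 133, 133, 131, 115, 101, 125, 161, 172, 161, 142, 133, 132, 132, 132, 132, 131, 132, 131, 132]
135 
150 
165 
180 
195 
210 [128, 128, 127, 128, 128, 128, 128, 128, 129, 128, 128, 127, 124, 118, 130, 159, 173, 165, 149, 150, 167, 177, 180, 179, 177, 177, 179, 177, 176, 176, 177, 179, 176, 175, 176, 174, 173, 173, 176, 178, 180, 179, 173, 149, 119, 135, 169, 173, 160, 138, 127, 127, 126, 126, 127, 126, 126, 126, 126, 126, 125, 125, 127, 127, 131, 150, 180, 202, 211, 216]
```

Run:
```python
from h import *
s=snap('wrist')
P=[onz(s,u,v,.085)[:2] for u,v in[(420,120),(453.2,120),(411.2,210),(441.3,210)]]
a=(P[0]+P[1])/2;b=(P[2]+P[3])/2;d=a-b;d/=np.linalg.norm(d)
print(a,b,'yaw',np.arctan2(-d[0],d[1]), 'gap mm',[np.linalg.norm(P[0]-P[1])*1e3,np.linalg.norm(P[2]-P[3])*1e3])
n=np.array([d[1],-d[0]]); r=onz(s,431.9,186.4,.093)[:2]; print('ridge',r,'lateral off line mm',(r-b)@n*1e3)
c=np.load('w1.npz')
# cover ends along centreline in wrist view
g=s['image'].max(2).astype(int)
for k in range(0,0): pass
line=[(v,round(436.3+(v-120)*(-10/90)-8),) for v in range(165,232,2)]
print([(v,g[v,u]) for v,u in line])
y=np.arctan2(-d[0],d[1])-np.pi/2; go(r[0],r[1],.15,y)
```

```text
[0.59178658 0.29116006] [0.61995811 0.19788962] yaw 0.2933286212104493 gap mm [np.float64(33.84596464839062), np.float64(33.28243890170206)]
ridge [0.61193571 0.22607615] lateral off line mm 0.4701228259720656
[(165, np.int64(132)), (167, np.int64(132)), (169, np.int64(131)), (171, np.int64(130)), (173, np.int64(131)), (175, np.int64(125)), (177, np.int64(160)), (179, np.int64(183)), (181, np.int64(181)), (183, np.int64(181)), (185, np.int64(182)), (187, np.int64(182)), (189, np.int64(182)), (191, np.int64(182)), (193, np.int64(183)), (195, np.int64(181)), (197, np.int64(181)), (199, np.int64(179)), (201, np.int64(180)), (203, np.int64(180)), (205, np.int64(180)), (207, np.int64(180)), (209, np.int64(178)), (211, np.int64(178)), (213, np.int64(179)), (215, np.int64(177)), (217, np.int64(176)), (219, np.int64(177)), (221, np.int64(177)), (223, np.int64(172)), (225, np.int64(141)), (227, np.int64(123)), (229, np.int64(126)), (231, np.int64(125))]
pos [0.4991 0.2036 0.2487] yaw -1.2599 t 1.85 F [-0.8 -0.6 -0.6] gap 0.0917
-> trans [-13.2 114.3  98.7] rot [-0.0003 -0.0005  0.0176] rows 3.6
```

Call:
carry_out(motion=[{"translation":[-4,38,20],"delta_rot":[0,0,0.017]},{"translation":[-9,76,50],"delta_rot":[0,0,0.017]},{"translation":[-13,114,70],"delta_rot":[0,0,0.017]},{"translation":[-13,114,100],"delta_rot":[0,0,0.017]},{"translation":[-13,114,125],"delta_rot":[0,0,0.017]},{"translation":[-13,114,145],"delta_rot":[0,0,0.017]},{"translation":[-13,114,158],"delta_rot":[0,0,0.017]},{"translation":[-13,114,158],"delta_rot":[0,0,0.017]}], gripper=0.5)

```text
clock: 2.52
position: [0.6098, 0.2247, 0.0874]
tcp_rot: [-1.871, -2.519, 0.007]
contact_force: [-0.5, -0.1, -0.4]
finger_gap: 0.0468
grasp_force: 0.0
```

```bash
python3 -c "
from h import *
s=snap('wrist','w2.png'); go(.6119,.2261,.09,-1.2775)"
```

```text
pos [0.6113 0.2251 0.0896] yaw -1.2782 t 2.57 F [0.2 1.  1.3] gap 0.0464
-> trans [ 0.8  0.8 -0.4] rot [-0.0027 -0.0002 -0.0007] rows 0.0
```

View pics/w2.png

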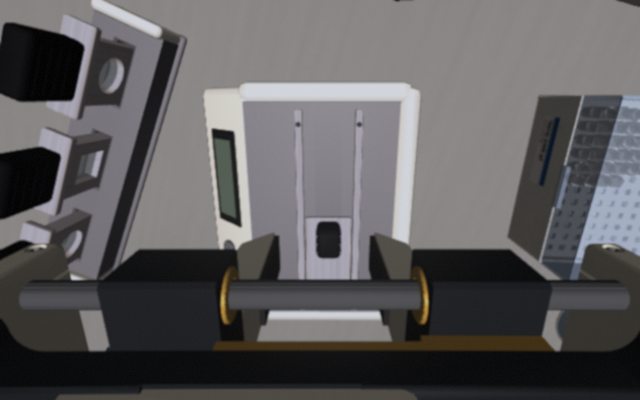

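The middle slider (92,165) clearly has the square window; those at (110,75) and (70,240) are round. The ridge at (328,238) is centred between the fingers, so I'll close.

Call:
carry_out(motion=[{"translation":[0,1,0],"delta_rot":[0,0,0]},{"translation":[0,1,0],"delta_rot":[0,0,0]},{"translation":[0,1,0],"delta_rot":[0,0,0]},{"translation":[0,1,0],"delta_rot":[0,0,0]},{"translation":[0,1,0],"delta_rot":[0,0,0]},{"translation":[0,1,0],"delta_rot":[0,0,0]}], gripper=0)

```text
clock: 3.07
position: [0.6142, 0.2249, 0.0913]
tcp_rot: [1.876, 2.52, 0.001]
contact_force: [-1.4, -0.0, 0.1]
finger_gap: 0.0107
grasp_force: 0.0
```

Call:
carry_out(motion=[{"translation":[0,0,0],"delta_rot":[0,0,0]},{"translation":[0,0,0],"delta_rot":[0,0,0]}])

```text
clock: 3.23
position: [0.6139, 0.2248, 0.0907]
tcp_rot: [1.876, 2.52, 0.0]
contact_force: [0.1, -0.1, 0.1]
finger_gap: 0.0007
grasp_force: 0.0
```

```bash
python3 -c "
from h import *
s=snap('wrist','w3.png'); go(.6119,.2261,.09,-1.2775);print(arm.state()['grasp_force'])
cv2.imwrite('pics/w3.png',cv2.resize(cv2.cvtColor(s['image'][80:330,200:460],4),None,fx=2,fy=2))"
```

```text
pos [0.6139 0.2248 0.0906] yaw -1.2798 t 3.28 F [-0.2  0.4 -0.4] gap 0.0005
-> trans [ 1.8 -1.5  0.6] rot [-0.0001 -0.     -0.0023] rows 0.1
0.0
```

View pics/w3.png

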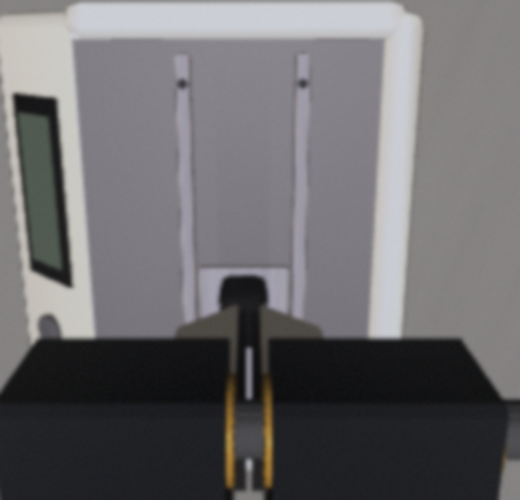

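The crop shows the fingers shut with no ridge between them. The ridge at crop (243,290) lies on the +y side of the fingertips or below them, so I'll triangulate it between the two wrist positions.

Run:
```python
from h import *
a=np.load('w1.npz'); b=snap('wrist'); sc=snap('scene');tp=snap('top')
print('far top edge w1-w3',tri(a,(433.5,178.5),b,(321.5,218.5)))
print('cover far corners w1-w3',tri(a,(418.5,176),b,(200+199/2,80+267/2)), tri(a,(442,176),b,(200+289/2,80+267/2)))
print('handle? rails end',tri(a,(416.5,115),b,(200+182/2,80+56/2)),tri(a,(452.5,115),b,(200+303/2,80+56/2)))
for z in(.08,.084,.09,.102): print(z,onz(b,321.5,218.5,z).round(4),onz(b,200+199/2,80+267/2,z).round(4))
print(b['eye'],arm.state()['position'])
# scene crop w/ ridge
cv2.imwrite('pics/s3.png',cv2.resize(cv2.cvtColor(np.hstack([sc['image'][140:240,270:370],tp['image'][150:250,275:375]]),4),None,fx=4,fy=4))
```

```text
far top edge w1-w3 (array([0.61077759, 0.23306242, 0.09339871]), np.float64(0.0039383326992072885))
cover far corners w1-w3 (array([0.5976986 , 0.22964264, 0.08573513]), np.float64(0.0035341581875621433)) (array([0.62457198, 0.23592172, 0.07938304]), np.float64(0.002419505084688042))
handle? rails end (array([0.57521072, 0.28770956, 0.075793  ]), np.float64(0.0018013223424084596)) (array([0.60790405, 0.29816368, 0.08415069]), np.float64(0.0011985480280483232))
0.08 [0.6109 0.2298 0.08  ] [0.5969 0.2291 0.08  ]
0.084 [0.6105 0.2313 0.084 ] [0.5968 0.2306 0.084 ]
0.09 [0.6099 0.2335 0.09  ] [0.5966 0.2328 0.09  ]
0.102 [0.6087 0.2379 0.102 ] [0.5962 0.2373 0.102 ]
[0.59132238 0.30105212 0.27361118] [0.61387532 0.22483988 0.09052624]
```

View pics/s3.png

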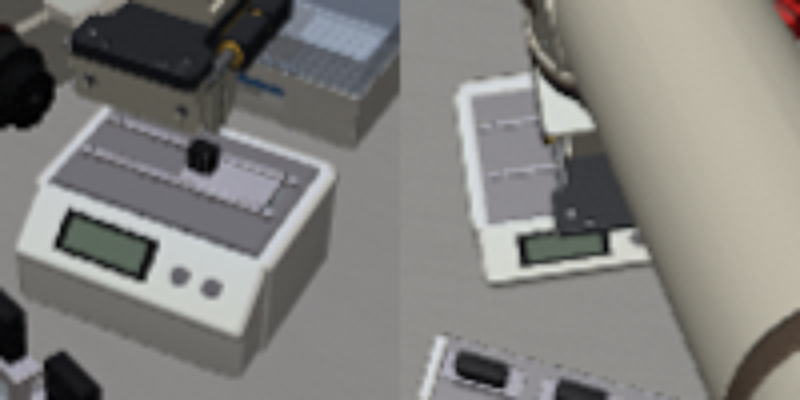

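The scene crop shows the shut fingers just above and behind the ridge top, at crop (205,140). I'll check this against the projected TCP.

Run:
```python
from h import *
sc=snap('scene'); b=snap('wrist')
def proj(s,P):
    p=camR(s).T@(np.array(P)-s['eye']); x,y=p[0]/-p[2],-p[1]/-p[2]; k=1+s['k1']*(x*x+y*y)
    return np.array([s['cx']+s['fx']*x*k,s['cy']+s['fy']*y*k]).round(1)
st=arm.state();t=st['position']
print('tcp scene',proj(sc,t),'wrist',proj(b,t))
for z in(.09,.095,.102): print(z,'ridge top c',proj(sc,[.6119,.2261,z]),proj(b,[.6119,.2261,z]))
g=sc['image'].max(2)
m=(g[170:185,312:330]); print(m)
```

```text
tcp scene [320.6 178.8] wrist [323.8 233.8]
0.09 ridge top c [319.6 179.1] [321.2 230.6]
0.095 ridge top c [319.7 177.5] [321.1 233.9]
0.102 ridge top c [319.8 175.2] [321.  238.9]
[[ 91  91  89  83  94  92  92  90  80  78  86  71  68  54  93 141 138 136]
 [ 97  93  89  82  92  91  93  96 105  71  83  70  77 106 119 136 134 134]
 [108 101  99  91  93  92  90  94 110  85  84  68  90 168 179 172 164 146]
 [136 131 120 110 103 101  96  87 107 122 108  89 101 171 203 215 214 188]
 [141 154 157 136 128 108  92  76 100 102 115 122 118 117 136 170 190 199]
 [ 91 134 157 148 144  92  49  17  20  42  80 102 106 118 114 112 113 134]
 [101  96  71 104 126  72  18  22  22  22  22  38  64 110 118 115 114 113]
 [119 116  99  94  71  13  17  24  24  24  25  19  37 100 117 115 115 115]
 [118 119 120 117  87  19   9  19  23  40  23  11  41 117 146 134 119 114]
 [117 118 119 117  86  24   9  22  18  49  14   4  53 139 153 148 153 143]
 [117 119 118 116  84  21  12  29  15  30   5   0  70 168 135 156 171 151]
 [116 117 117 119 117  12   6  23  12  30   2  15  90 185 180 182 155 131]
 [115 116 118 136 169 113  80  24   2  20   4  57 145 178 173 174 176 175]
 [135 124 116 164 185 182 153 119  85  81  67 134 182 176 173 172 173 173]
 [147 151 145 168 169 164 184 180 156 153 143 183 178 175 174 174 174 172]]
```

Call:
carry_out(motion=[{"translation":[0,0,1],"delta_rot":[0,0,0]},{"translation":[0,0,2],"delta_rot":[0,0,0]},{"translation":[0,0,3],"delta_rot":[0,0,0]},{"translation":[0,0,3],"delta_rot":[0,0,0]}])

```text
clock: 3.87
position: [0.6137, 0.2248, 0.0873]
tcp_rot: [-1.876, -2.52, 0.001]
contact_force: [-1.4, 0.1, -0.1]
finger_gap: 0.0006
grasp_force: 0.0
```

Call:
carry_out(motion=[{"translation":[3,0,0],"delta_rot":[0,0,0]},{"translation":[6,0,0],"delta_rot":[0,0,0]},{"translation":[9,0,0],"delta_rot":[0,0,0]},{"translation":[12,0,0],"delta_rot":[0,0,0]},{"translation":[12,0,0],"delta_rot":[0,0,0]}])

```text
clock: 4.28
position: [0.6101, 0.2378, 0.0877]
tcp_rot: [-1.874, -2.521, -0.001]
contact_force: [0.5, 0.4, 0.5]
finger_gap: 0.0001
grasp_force: 0.0
```

Run:
```python
from h import *
b=snap('wrist'); g=b['image'].max(2)
print(arm.state()['position'],arm.state()['contact_force'])
np.set_printoptions(linewidth=250)
print(g[205:250:2,296:350:2])
print('cols near cover edge'); print(g[190:245:3,303], g[190:245:3,339])
```

```text
[0.61019524 0.2372617  0.08768672] [-0.4246979  -0.68511054  0.22677458]
[[135 125 130 129 130 131 129 127 128 127 129 128 126 127 129 128 128 128 127 129 132 132 130 131 129 129 162]
 [134 122 129 131 131 130 130 128 128 127 127 128 128 127 127 128 127 127 128 130 132 131 131 131 127 132 163]
 [130 123 130 132 130 131 130 127 127 128 128 128 128 129 127 127 128 126 127 128 130 131 131 130 128 134 164]
 [130 123 131 131 131 129 130 126 126 127 127 129 127 126 126 127 126 127 127 128 130 131 131 130 128 136 164]
 [133 123 130 129 132 129 129 126 125 127 126 128 125 127 127 127 127 128 126 128 130 132 130 129 127 134 166]
 [135 125 131 130 131 130 128 126 126 127 127 127 127 126 125 127 127 127 126 128 130 129 130 130 125 134 165]
 [135 120 130 129 129 129 127 125 126 126 126 126 127 126 125 126 128 126 126 127 128 128 129 128 124 134 167]
 [137 118 129 129 129 131 129 127 125 126 126 125 125 126 126 126 125 126 126 127 128 128 130 129 124 135 168]
 [140 118 129 129 128 129 128 125 125 125 125 125 124 125 126 126 125 126 126 127 128 129 130 130 124 136 168]
 [142 119 128 129 129 129 12
[... 1003 characters left out ...]
9  78  79  78  71  33  23  26  22  32  71  79  78  80  77  80  78  77  78  80]
 [ 78  78  78  78  78  79  78  78  78  79  79  69  30  21  22  18  30  67  78  78  80  78  78  80  79  79  78]
 [ 79  78  79  79  79  77  77  77  78  78  78  69  29  20  19  19  30  65  79  79  77  78  79  78  80  79  78]
 [ 75  75  75  74  76  75  76  74  74  76  78  66  29  21  20  18  26  64  78  76  75  76  75  75  75  76  75]
 [ 42  42  42  40  40  41  41  42  39  45  69  65  27  19  21  21  26  64  69  45  41  42  40  41  42  41  41]]
cols near cover edge
[132 131 132 132 131 131 130 131 131 130 129 129 128 128 127 109 108  78  79] [133 132 132 132 131 132 131 130 130 128 129 129 128 127 127  98  78  78  79]
```

Call:
carry_out(motion=[{"translation":[-6,-1,0],"delta_rot":[0,0,0]},{"translation":[-12,-2,0],"delta_rot":[0,0,0]},{"translation":[-12,-2,1],"delta_rot":[0,0,0]},{"translation":[-12,-2,2],"delta_rot":[0,0,0]},{"translation":[-12,-2,3],"delta_rot":[0,0,0]},{"translation":[-12,-2,4],"delta_rot":[0,0,0]},{"translation":[-12,-2,4],"delta_rot":[0,0,0]}])

```text
clock: 4.92
position: [0.6117, 0.2245, 0.0833]
tcp_rot: [-1.875, -2.52, 0.0]
contact_force: [1.2, -0.2, 0.2]
finger_gap: 0.0006
grasp_force: 0.0
```

Run:
```python
from h import *
np.set_printoptions(linewidth=250)
sc=snap('scene'); b=snap('wrist'); go(.6119,.2261,.09,-1.2775)
print(sc['image'].max(2)[164:188,310:336])
g=b['image'].max(2); print(g[208:246:2,300:346:2])
```

```text
pos [0.6119 0.2245 0.0835] yaw -1.2794 t 5.02 F [-0.4  1.  -0.2] gap 0.0007
-> trans [ 1.5  0.5 -6.5] rot [-0.0002 -0.0002 -0.0019] rows 0.2
[[ 43  22  22  18  19  17  19  17  19  48  75  65  49  60  72  67  73  73  85 100 101 103 105 104 100 102]
 [ 81  64  64  44  22  23  17  18  35  68  76  68  52  74  73  67  73  73  88 100  99  98  99 100 103 104]
 [ 93  95  94  80  63  63  59  59  59  75  77  70  67  73  73  72  72  76  98 104 103  97  97  98  97 100]
 [ 93  93  93  94  96  95  96  93  72  72  80  88  70  73  72  69  71  80 119 121 118 109 100  97  99  98]
 [ 92  92  93  93  92  94  94  90  73  76  78  88  64  74  71  66  72  88 132 138 131 131 119 110 108 103]
 [ 92  93  91  78  71  84  94  90  82  82  78  86  53  72  65  65  76 110 141 138 136 137 137 132 131 122]
 [ 93  91  88  52  29  55  86  93  91  78  79  88  61  72  57  74  83 132 139 136 136 137 137 137 139 139]
 [ 92  93  91  82  38  39  68  95  91  74  79  89  72  70  61  86  92 139 134 135 136 136 137 136 137 137]
 [ 92  91  94 102  63  66  77  93  91  75  81  90  71  69  58  95 145 175 165 148 134 133 136 136 136 1
[... 2715 characters left out ...]
2  24  22  22  41 135 173 170 172]
 [129 141 166 170 173 173 129  35  40  44  28  25  24  25  28  45  41  32  31 125 174 169 171]
 [131 140 165 169 168 160 108  65  75  71  37  25  26  25  37  71  76  66  52 116 170 170 172]
 [131 140 159 146 111  92  80  78  77  71  36  24  27  24  33  71  78  78  76  86 116 140 162]
 [124 105  99  86  79  79  78  78  78  72  34  21  26  23  32  72  77  78  77  77  77  83 102]
 [ 90  79  77  78  77  76  77  78  75  70  33  23  23  21  31  70  77  76  78  78  77  77  77]
 [ 76  77  76  77  77  78  77  77  78  69  30  20  23  21  30  69  77  78  77  78  77  78  77]
 [ 77  77  78  76  77  76  77  75  77  65  29  22  24  19  28  65  76  77  76  77  77  79  76]]
```

Call:
carry_out(motion=[{"translation":[0,0,1],"delta_rot":[0,0,0]},{"translation":[0,0,2],"delta_rot":[0,0,0]},{"translation":[0,0,3],"delta_rot":[0,0,0]},{"translation":[0,0,4],"delta_rot":[0,0,0]},{"translation":[0,0,4],"delta_rot":[0,0,0]}])

```text
clock: 5.43
position: [0.6118, 0.2242, 0.0793]
tcp_rot: [-1.876, -2.52, 0.001]
contact_force: [-0.3, 0.3, 0.2]
finger_gap: 0.0005
grasp_force: 0.0
```

Call:
carry_out(motion=[{"translation":[0,0,0],"delta_rot":[0,0,0]},{"translation":[0,0,0],"delta_rot":[0,0,0]},{"translation":[0,0,0],"delta_rot":[0,0,0]},{"translation":[1,0,2],"delta_rot":[0,0,0]},{"translation":[2,0,4],"delta_rot":[0,0,0]},{"translation":[2,0,6],"delta_rot":[0,0,0]},{"translation":[2,0,6],"delta_rot":[0,0,0]}], gripper=0.5)

```text
clock: 6.02
position: [0.6109, 0.2262, 0.0729]
tcp_rot: [-1.875, -2.52, 0.001]
contact_force: [0.2, 0.5, -0.2]
finger_gap: 0.0426
grasp_force: 0.0
```

Call:
carry_out(motion=[{"translation":[0,0,0],"delta_rot":[0,0,0]},{"translation":[0,0,0],"delta_rot":[0,0,0]},{"translation":[0,0,0],"delta_rot":[0,0,0]},{"translation":[0,0,0],"delta_rot":[0,0,0]},{"translation":[0,0,0],"delta_rot":[0,0,0]},{"translation":[0,0,0],"delta_rot":[0,0,0]},{"translation":[0,0,0],"delta_rot":[0,0,0]}], gripper=0)

```text
clock: 6.6
position: [0.6119, 0.2263, 0.0738]
tcp_rot: [1.876, 2.52, 0.001]
contact_force: [1.0, 1.3, -1.4]
finger_gap: 0.013
grasp_force: 30.0
```

Gripped: the gap is 13 mm at 30 N. The finger ends evidently stand about 15 to 19 mm above the reported TCP, so I'll allow for that from here. Now slide the cover.

Call:
carry_out(motion=[{"translation":[8,0,0],"delta_rot":[0,0,0]},{"translation":[18,0,0],"delta_rot":[0,0,0]},{"translation":[28,0,0],"delta_rot":[0,0,0]},{"translation":[38,0,0],"delta_rot":[0,0,0]},{"translation":[48,0,0],"delta_rot":[0,0,0]},{"translation":[56,0,0],"delta_rot":[0,0,0]},{"translation":[61,0,0],"delta_rot":[0,0,0]},{"translation":[61,0,0],"delta_rot":[0,0,0]}])

```text
clock: 7.27
position: [0.5958, 0.2793, 0.0736]
tcp_rot: [1.875, 2.513, -0.008]
contact_force: [5.0, -10.6, 1.7]
finger_gap: 0.0126
grasp_force: 30.0
```

Call:
carry_out(motion=[{"translation":[1,0,0],"delta_rot":[0,0,0]},{"translation":[2,0,0],"delta_rot":[0,0,0]},{"translation":[2,0,0],"delta_rot":[0,0,0]},{"translation":[2,0,0],"delta_rot":[0,0,0]}])

```text
clock: 7.6
position: [0.5958, 0.2794, 0.0736]
tcp_rot: [1.877, 2.511, -0.009]
contact_force: [5.4, -12.8, 1.7]
finger_gap: 0.013
grasp_force: 30.0
```

Run:
```python
from h import *
sc=snap('scene');w=snap('wrist')
im=np.vstack([cv2.resize(sc['image'][90:240,220:380],(533,500))[:300+200], ])
im2=cv2.resize(w['image'][0:400,180:470],(267,368))
c=np.zeros((500,800,3),np.uint8);c[:,:533]=im;c[:368,533:]=im2
cv2.imwrite('pics/s4.png',cv2.cvtColor(c,4)); print(arm.state()['moment'])
```

```text
[-3.04002432 -1.2404027   0.05323832]
```

View pics/s4.png

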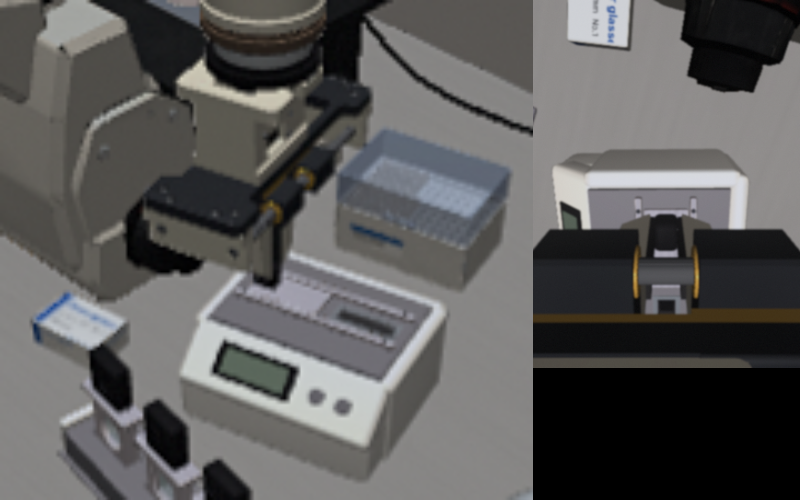

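The view shows the slot bare at crop (365,322) and the ridge gripped at (265,270), with the cover at the far left. The moment/force lever arm (237 mm) puts the contact at the fingertips, so the cover is on its end stop. I'll release, rise and measure.

Call:
carry_out(motion=[{"translation":[-2,0,0],"delta_rot":[0,0,0]},{"translation":[-4,0,0],"delta_rot":[0,0,0]},{"translation":[-4,0,0],"delta_rot":[0,0,0]},{"translation":[-4,0,0],"delta_rot":[0,0,0]},{"translation":[-4,0,-20],"delta_rot":[0,0,0]},{"translation":[-4,0,-60],"delta_rot":[0,0,0]},{"translation":[-4,0,-100],"delta_rot":[0,0,0]},{"translation":[-4,0,-140],"delta_rot":[0,0,0]}], gripper=0.6)

```text
clock: 8.37
position: [0.5929, 0.2841, 0.2146]
tcp_rot: [-1.872, -2.52, 0.002]
contact_force: [1.1, 0.2, -0.1]
finger_gap: 0.0547
grasp_force: 0.0
```

```bash
python3 -c "
from h import *
go(.5,.2,.25,-1.2775)"
```

```text
pos [0.5929 0.2841 0.2146] yaw -1.2777 t 8.37 F [ 1.1  0.2 -0.1] gap 0.0547
-> trans [ -53.6 -113.3  -35.2] rot [-0.002  -0.0009 -0.0002] rows 3.1
```

Call:
carry_out(motion=[{"translation":[-18,-38,-12],"delta_rot":[0,0,0]},{"translation":[-36,-76,-24],"delta_rot":[0,0,0]},{"translation":[-54,-113,-35],"delta_rot":[0,0,0]},{"translation":[-54,-113,-35],"delta_rot":[0,0,0]},{"translation":[-54,-113,-35],"delta_rot":[0,0,0]}])

```text
clock: 8.78
position: [0.5004, 0.1979, 0.2501]
tcp_rot: [1.876, 2.519, 0.002]
contact_force: [-0.6, 0.6, -0.3]
finger_gap: 0.0552
grasp_force: 0.0
```

Run:
```python
from h import *
np.set_printoptions(linewidth=250)
w=snap('wrist'); np.savez('w5.npz',**w); g=w['image'].max(2)
def proj(s,P):
    p=camR(s).T@(np.array(P)-s['eye']); x,y=p[0]/-p[2],-p[1]/-p[2]; k=1+s['k1']*(x*x+y*y)
    return np.array([s['cx']+s['fx']*x*k,s['cy']+s['fy']*y*k]).round(1)
print(arm.state()['position'])
c=proj(w,[.62,.206,.08]).astype(int);print(c)
y0,x0=c[1]-35,c[0]-24; print(y0,x0); print(g[y0:y0+75:2,x0:x0+48:2])
m=np.zeros_like(g);m[60:240,200:330]=(g[60:240,200:330]<60)*255
n,l,st,ce=cv2.connectedComponentsWithStats(m)
for i in range(1,n):
    if 100<st[i][4]<1500: print(ce[i],st[i],onz(w,*ce[i],.1).round(4))
```

```text
[0.50145478 0.19932626 0.24960581]
[428 194]
159 404
[[146 145 145 144 134 144 180 155 187 193 192 192 191 191 192 190 188 188 194 194 160 162 182 150]
 [147 144 146 145 132 145 179 154 191 193 190 192 189 192 193 190 188 189 194 192 149 172 179 148]
 [146 144 145 145 129 154 179 155 191 192 191 191 190 193 191 189 187 190 193 189 137 176 176 144]
 [145 144 144 144 128 160 182 156 191 192 189 192 190 192 191 190 185 190 194 187 128 175 173 141]
 [144 145 145 144 132 172 177 161 191 192 190 191 190 192 189 189 186 191 192 185 133 179 169 142]
 [144 145 144 144 129 177 174 156 176 176 171 173 171 173 169 169 167 169 169 156 135 182 165 141]
 [144 145 144 143 127 179 170 144 146 145 144 143 144 144 142 144 143 143 144 131 138 186 161 140]
 [144 144 144 142 121 175 169 144 144 142 142 143 142 141 142 141 141 144 141 125 138 185 154 140]
 [144 144 144 141 125 179 167 141 143 143 141 142 141 142 141 142 141 142 140 122 141 185 152 140]
 [143 142 145 138 129 181 169 143 137 144 144 143 142 143 145 143 141 140 142 125 155 182 147 140]
 [144 143 143 139 141 185 165 143 139 140 130 129 128 130
[... 2234 characters left out ...]
158 152 137 139 139 139 139 139 138 139 138 137 137 138 138 160 151 139 139 138 137]
 [195 196 196 195 195 196 197 204 206 207 206 206 206 207 206 205 205 206 206 206 206 206 206 206]
 [230 230 230 230 230 229 230 230 230 230 230 230 230 230 230 230 230 230 231 230 230 230 230 230]
 [220 221 220 220 220 220 220 220 220 220 220 218 220 219 220 219 220 220 219 219 220 220 219 219]
 [179 178 179 180 179 179 178 178 178 178 178 178 178 179 179 178 180 178 177 175 175 174 175 175]]
[292.05882353  86.25806452] [280  68  25  37 527] [0.4464 0.2729 0.1   ]
[267.61349693 148.22699387] [256 131  24  36 489] [0.4382 0.2086 0.1   ]
[245.78833693 203.67602592] [234 186  25  36 463] [0.4302 0.1448 0.1   ]
```

Run:
```python
from h import *
w=np.load('w5.npz'); g=w['image'].max(2)
m=np.zeros_like(g);m[170:225,412:444]=(g[170:225,412:444]<92)*255
cs,_=cv2.findContours(m,0,1);c=max(cs,key=cv2.contourArea);r=cv2.minAreaRect(c);print(r)
B=cv2.boxPoints(r);P=np.array([onz(w,*b,.08)[:2] for b in B]);ctr=P.mean(0)
print('slot',ctr,'sides mm',[round(np.linalg.norm(P[i]-P[i-1])*1e3,1) for i in range(4)])
e=[P[i]-P[i-1] for i in range(4)];l=max(e,key=np.linalg.norm);l=l*np.sign(l[1]);yaw=np.arctan2(-l[0],l[1]);print('yaw',yaw)
d=np.array([-np.sin(.2925),np.cos(.2925)]);n=np.array([d[1],-d[0]]);R0=np.array([.6119,.2263])
print('slot rel. ridge-closed grip: along',(ctr-R0)@d*1e3,'lat',(ctr-R0)@n*1e3)
# handle: shoulders/handle tops from w5, fit rects of black masks
m=np.zeros_like(g);m[60:240,200:330]=(g[60:240,200:330]<60)*255
cs,_=cv2.findContours(m,0,1)
for c in cs:
    if cv2.contourArea(c)>100:
        r=cv2.minAreaRect(c);P=np.array([onz(w,*b,.1)[:2] for b in cv2.boxPoints(r)]);print('handle',P.mean(0).round(4),[round(np.linalg.norm(P[i]-P[i-1])*1e3,1) for i in range(2)])
go(.438,.2085,.2,-1.692)
```

```text
((426.50494384765625, 197.9504852294922), (10.348386764526367, 35.02531051635742), 5.7105937004089355)
slot [0.61932496 0.20121758] sides mm [np.float64(11.9), np.float64(40.8), np.float64(11.5), np.float64(40.8)]
yaw 0.2907132285616244
slot rel. ridge-closed grip: along -26.158036988512603 lat -0.12284277899131439
handle [0.43   0.1444] [np.float64(14.3), np.float64(42.1)]
handle [0.4382 0.2082] [np.float64(14.4), np.float64(36.7)]
handle [0.4464 0.2727] [np.float64(14.7), np.float64(32.4)]
pos [0.5015 0.1993 0.2496] yaw -1.2792 t 8.83 F [0.3 0.9 0.1] gap 0.0551
-> trans [ 27.  -58.2  49.5] rot [ 0.0018 -0.0011  0.4128] rows 3.3
```

Call:
carry_out(motion=[{"translation":[9,-20,16],"delta_rot":[0,0,0.12]},{"translation":[18,-40,32],"delta_rot":[0,0,0.24]},{"translation":[27,-58,50],"delta_rot":[0,0,0.36]},{"translation":[27,-58,50],"delta_rot":[0,0,0.413]},{"translation":[27,-58,50],"delta_rot":[0,0,0.413]},{"translation":[27,-58,50],"delta_rot":[0,0,0.413]}])

```text
clock: 9.33
position: [0.4391, 0.2094, 0.1984]
tcp_rot: [-2.348, -2.086, -0.001]
contact_force: [-0.4, -0.3, 0.4]
finger_gap: 0.0551
grasp_force: 0.0
```

Run:
```python
from h import *
s=snap('wrist'); np.savez('w6.npz',**s); go(.4384,.2085,.056,-1.692)
cv2.imwrite('pics/w6.png',cv2.resize(cv2.cvtColor(s['image'][20:270,220:440],4),None,fx=2.4,fy=2.4))
```

```text
pos [0.4397 0.2091 0.1988] yaw -1.6897 t 9.38 F [ 0.7 -0.  -0.7] gap 0.0552
-> trans [ -0.9  -1.3 142.8] rot [ 0.0007 -0.0008  0.0023] rows 3.4
```

View pics/w6.png

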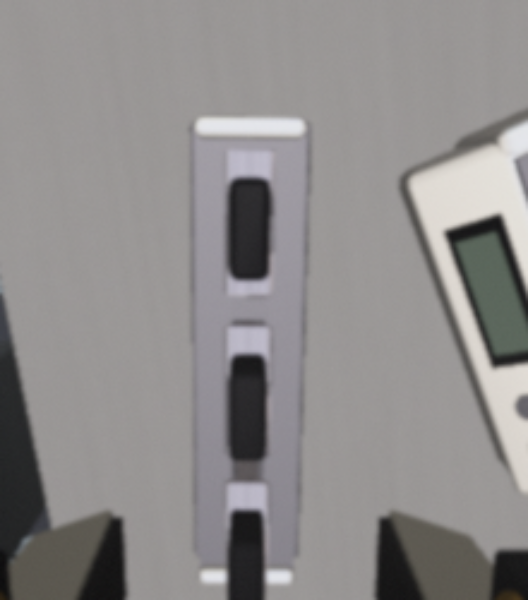

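The view shows the rack upright in the image. The middle handle spans crop rows 353–462 at column 247, and the shoulder's +y end is at row 325.

Run:
```python
from h import *
w=np.load('w6.npz')
f=lambda x,y,z: onz(w,220+x/2.4-.3,20+y/2.4-.3,z)[:2].round(4)
print('mid: shoulder +y end',f(247,325,.072),'handle base +y',f(247,353,.072),'top -y',f(247,462,.108),'top +y',f(247,375,.108))
print('upper: shoulder ends',f(249,150,.072),f(249,295,.072),'handle top',f(249,180,.108),f(249,279,.108))
print('rack ends top z.034',f(250,118,.034),f(246,583,.034))
d=np.array([.121,.9927])
print('mid centre est',f(247,325,.072)-.027*d,f(247,353,.072)-.017*d,f(247,462,.108)+.017*d)
```

```text
mid: shoulder +y end [0.4407 0.2347] handle base +y [0.4394 0.2236] top -y [0.4356 0.1909] top +y [0.4395 0.2233]
upper: shoulder ends [0.4491 0.2991] [0.4428 0.2463] handle top [0.4479 0.2886] [0.4441 0.2566]
rack ends top z.034 [0.451  0.3127] [0.4243 0.1024]
mid centre est [0.437433  0.2078971] [0.437343  0.2067241] [0.437657  0.2077759]
```

Call:
carry_out(motion=[{"translation":[-2,-2,35],"delta_rot":[0,0,0.007]},{"translation":[-2,-2,70],"delta_rot":[0,0,0.007]},{"translation":[-2,-2,100],"delta_rot":[0,0,0.007]},{"translation":[-2,-2,125],"delta_rot":[0,0,0.007]},{"translation":[-2,-2,142],"delta_rot":[0,0,0.007]},{"translation":[-2,-2,142],"delta_rot":[0,0,0.007]},{"translation":[-2,-2,142],"delta_rot":[0,0,0.007]}])

```text
clock: 9.97
position: [0.4367, 0.2062, 0.0562]
tcp_rot: [-2.359, -2.074, 0.002]
contact_force: [-0.5, -0.8, 0.2]
finger_gap: 0.055
grasp_force: 0.0
```

```bash
cat >> h.py <<'E'
def avg(n=6):
    q=[]
    for _ in range(n): arm.snapshot('top'); q.append(np.r_[arm.state()['position'],arm.state()['tcp_rot']])
    q=np.array(q); print('avg',q[:,:3].mean(0).round(4),'sd',q[:,:3].std(0).round(4))
E
python3 -c "
from h import *
avg(); go(.4378,.2075,.056,-1.697)"
```

```text
avg [0.4377 0.2067 0.0579] sd [0.0002 0.0001 0.0003]
pos [0.4373 0.2066 0.0579] yaw -1.6997 t 10.27 F [-0.3  0.7  0.3] gap 0.0552
-> trans [1.  0.3 1.9] rot [ 0.0022 -0.0015 -0.0027] rows 0.1
```

Aligned to within 1 mm. Grip.

Call:
carry_out(motion=[{"translation":[1,0,1],"delta_rot":[0,0,0.002]},{"translation":[1,0,1],"delta_rot":[0,0,0.002]},{"translation":[1,0,1],"delta_rot":[0,0,0.002]},{"translation":[1,0,1],"delta_rot":[0,0,0.002]},{"translation":[1,0,1],"delta_rot":[0,0,0.002]},{"translation":[1,0,1],"delta_rot":[0,0,0.002]},{"translation":[1,0,1],"delta_rot":[0,0,0.002]},{"translation":[1,0,1],"delta_rot":[0,0,0.002]}], gripper=0)

```text
clock: 10.93
position: [0.4365, 0.207, 0.0556]
tcp_rot: [2.362, 2.071, 0.0]
contact_force: [0.0, -0.4, -0.2]
finger_gap: 0.0139
grasp_force: 30.0
```

```bash
python3 -c "
from h import *
print(arm.state()['grasp_force']);avg(); go(.4378,.2075,.2,-1.697)"
```

```text
29.966889917850494
avg [0.4365 0.207  0.0556] sd [0. 0. 0.]
pos [0.4365 0.207  0.0556] yaw -1.7018 t 11.23 F [ 1.5  0.3 -1.9] gap 0.0135
-> trans [   0.7    1.2 -144.4] rot [ 0.0002 -0.0001 -0.0048] rows 3.5
```

Call:
carry_out(motion=[{"translation":[0,0,-8],"delta_rot":[0,0,0]},{"translation":[0,0,-18],"delta_rot":[0,0,0]},{"translation":[0,0,-30],"delta_rot":[0,0,0]},{"translation":[0,0,-50],"delta_rot":[0,0,0]},{"translation":[0,0,-75],"delta_rot":[0,0,0]},{"translation":[0,0,-100],"delta_rot":[0,0,0]},{"translation":[0,0,-110],"delta_rot":[0,0,0]},{"translation":[0,0,-110],"delta_rot":[0,0,0]}])

```text
clock: 11.9
position: [0.4379, 0.2082, 0.1688]
tcp_rot: [2.361, 2.071, 0.009]
contact_force: [0.7, 0.0, -1.7]
finger_gap: 0.0136
grasp_force: 30.0
```

```bash
python3 -c "
from h import *
print(arm.state()['grasp_force']);avg(); go(.6193,.2012,.166,-1.279)"
```

```text
29.968750476837158
avg [0.4356 0.2068 0.165 ] sd [0.0007 0.0004 0.001 ]
pos [0.4352 0.2065 0.1642] yaw -1.7017 t 12.2 F [ 0.3  0.2 -1.1] gap 0.0137
-> trans [ 18.8 183.2  -2.3] rot [-0.0028  0.0011 -0.4227] rows 4.4
```

Call:
carry_out(motion=[{"translation":[4,36,-2],"delta_rot":[0,0,-0.085]},{"translation":[8,72,-2],"delta_rot":[0,0,-0.17]},{"translation":[12,108,-2],"delta_rot":[0,0,-0.255]},{"translation":[16,144,-2],"delta_rot":[0,0,-0.34]},{"translation":[19,175,-2],"delta_rot":[0,0,-0.42]},{"translation":[19,183,-2],"delta_rot":[0,0,-0.422]},{"translation":[19,183,-2],"delta_rot":[0,0,-0.422]},{"translation":[19,183,-2],"delta_rot":[0,0,-0.422]}])

```text
clock: 12.87
position: [0.6189, 0.2016, 0.1657]
tcp_rot: [-1.876, -2.517, 0.004]
contact_force: [-0.4, -0.1, -0.2]
finger_gap: 0.0136
grasp_force: 30.0
```

```bash
python3 -c "
from h import *
avg(8); go(.6193,.2012,.166,-1.279)
st=arm.state();print(R.from_rotvec(st['tcp_rot']).as_matrix()[:,2].round(4))"
```

```text
avg [0.6189 0.2025 0.1675] sd [0.0006 0.0001 0.0007]
pos [0.6198 0.2023 0.168 ] yaw -1.2792 t 13.27 F [-0.2  0.2 -1.7] gap 0.0137
-> trans [-0.9 -0.8  2. ] rot [ 0.0004 -0.     -0.0002] rows 0.1
[ 3.e-04  1.e-04 -1.e+00]
```

Call:
carry_out(motion=[{"translation":[-1.5,0,10],"delta_rot":[0,0,0]},{"translation":[-1.5,0,20],"delta_rot":[0,0,0]},{"translation":[-1.5,0,28],"delta_rot":[0,0,0]},{"translation":[-1.5,0,32],"delta_rot":[0,0,0]},{"translation":[-1.5,0,36],"delta_rot":[0,0,0]},{"translation":[-1.5,0,40],"delta_rot":[0,0,0]},{"translation":[-1.5,0,44],"delta_rot":[0,0,0]},{"translation":[-1.5,0,44],"delta_rot":[0,0,0]}])

```text
clock: 13.93
position: [0.6201, 0.2003, 0.1226]
tcp_rot: [-1.875, -2.519, 0.002]
contact_force: [-0.4, 0.1, -1.1]
finger_gap: 0.0137
grasp_force: 30.0
```

Call:
carry_out(motion=[{"translation":[0,0,4],"delta_rot":[0,0,0]},{"translation":[0,0,8],"delta_rot":[0,0,0]},{"translation":[0,0,12],"delta_rot":[0,0,0]},{"translation":[0,0,16],"delta_rot":[0,0,0]},{"translation":[0,0,20],"delta_rot":[0,0,0]},{"translation":[0,0,24],"delta_rot":[0,0,0]},{"translation":[0,0,24],"delta_rot":[0,0,0]},{"translation":[0,0,24],"delta_rot":[0,0,0]}])

```text
clock: 14.6
position: [0.6206, 0.2005, 0.0992]
tcp_rot: [-1.876, -2.52, 0.0]
contact_force: [-0.7, 0.3, -1.1]
finger_gap: 0.014
grasp_force: 30.0
```

```bash
python3 -c "
from h import *
avg(4); go(.6193,.2012,.07,-1.279)
st=arm.state();print(st['contact_force'],R.from_rotvec(st['tcp_rot']).as_matrix()[:,2].round(4))"
```

```text
avg [0.6206 0.2005 0.0996] sd [0.     0.     0.0001]
pos [0.6206 0.2005 0.0997] yaw -1.2798 t 14.8 F [-1.7  0.1 -1.8] gap 0.0138
-> trans [ 1.  -1.1 29.7] rot [-0.0002 -0.     -0.0008] rows 0.7
[-1.6774846   0.10608032 -1.77074773] [-2.e-04 -0.e+00 -1.e+00]
```

Call:
carry_out(motion=[{"translation":[0,0,4],"delta_rot":[0,0,0]},{"translation":[0,0,8],"delta_rot":[0,0,0]},{"translation":[0,0,12],"delta_rot":[0,0,0]},{"translation":[0,0,16],"delta_rot":[0,0,0]},{"translation":[0,0,20],"delta_rot":[0,0,0]},{"translation":[0,0,24],"delta_rot":[0,0,0]},{"translation":[0,0,27],"delta_rot":[0,0,0]},{"translation":[0,0,27],"delta_rot":[0,0,0]}])

```text
clock: 15.47
position: [0.6207, 0.2006, 0.0724]
tcp_rot: [-1.876, -2.52, -0.0]
contact_force: [-2.2, -0.1, 3.1]
finger_gap: 0.0135
grasp_force: 30.0
```

Call:
carry_out(motion=[{"translation":[0,0,1],"delta_rot":[0,0,0]},{"translation":[0,0,2],"delta_rot":[0,0,0]},{"translation":[0,0,2],"delta_rot":[0,0,0]},{"translation":[0,0,2],"delta_rot":[0,0,0]}])

```text
clock: 15.8
position: [0.6207, 0.2006, 0.071]
tcp_rot: [1.876, 2.52, 0.0]
contact_force: [-3.3, -1.1, 6.0]
finger_gap: 0.0135
grasp_force: 30.0
```

Call:
carry_out(motion=[{"translation":[0,0,1],"delta_rot":[0,0,0]},{"translation":[0,0,2],"delta_rot":[0,0,0]},{"translation":[0,0,2],"delta_rot":[0,0,0]},{"translation":[0,0,2],"delta_rot":[0,0,0]}])

```text
clock: 16.13
position: [0.6208, 0.2006, 0.0696]
tcp_rot: [1.876, 2.52, 0.0]
contact_force: [-4.9, -2.1, 9.6]
finger_gap: 0.0141
grasp_force: 30.0
```

Call:
carry_out(motion=[{"translation":[0,0,1],"delta_rot":[0,0,0]},{"translation":[0,0,2],"delta_rot":[0,0,0]},{"translation":[0,0,2],"delta_rot":[0,0,0]},{"translation":[0,0,2],"delta_rot":[0,0,0]}])

```text
clock: 16.47
position: [0.6208, 0.2006, 0.0695]
tcp_rot: [1.876, 2.52, 0.0]
contact_force: [-9.8, -3.6, 21.6]
finger_gap: 0.0136
grasp_force: 30.0
```

Run:
```python
from h import *
avg(4); go(.6193,.2012,.07,-1.279)
sc=snap('scene','s7.png'); st=arm.state();print(st['contact_force'],R.from_rotvec(st['tcp_rot']).as_matrix()[:,2].round(4),st['grasp_force'])
def proj(s,P):
    p=camR(s).T@(np.array(P)-s['eye']); x,y=p[0]/-p[2],-p[1]/-p[2]; k=1+s['k1']*(x*x+y*y)
    return np.array([s['cx']+s['fx']*x*k,s['cy']+s['fy']*y*k])
u,v=proj(sc,[.6193,.2012,.09]).astype(int)
cv2.imwrite('pics/s7.png',cv2.resize(cv2.cvtColor(sc['image'][v-40:v+40,u-50:u+50],4),None,fx=7,fy=7,interpolation=2))
```

```text
avg [0.6208 0.2006 0.0696] sd [0. 0. 0.]
pos [0.6208 0.2006 0.0696] yaw -1.2798 t 16.67 F [-9.4 -3.2 21.3] gap 0.0139
-> trans [ 1.  -1.3 -0.4] rot [ 0.0007  0.0002 -0.0008] rows 0.0
[-10.0577886   -3.56784543  21.23382813] [ 6.e-04 -0.e+00 -1.e+00] 30.00803679227829
```

```bash
python3 -c "
from h import *
print(arm.sign_off())"
```

```text
the job is handed in; nothing more can be done
None
```

I slid the cover to its end stop, took the square-windowed slider from the middle rack slot, and signed off still gripping it (30 N), held down in the slot with about 21 N. Contact went firm about where the shoulder should meet the deck. I had no picture left to check the final seating, and the result was not reported back.

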